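# Ready the cell feeder: gate caught shut, cells loaded, trim set

### The arm

A 6-joint arm with a two-finger parallel gripper is mounted at the origin on a cart in front of the work surface, level with it; the furniture and walls round the work are solid. World frame = base frame: x ahead of the robot, y to its left, z up, the work surface at z = 0. Lengths are in m, angles in rad, forces in N, time in s.
With the tool pointing down it reaches from about 0.35 to 0.975 m from the base axis. Payload 4.9 kg.
Tool frame: the origin (TCP) lies at the very end of the fingers, on their centre line; the grasp point (between the pads) lies 19 mm behind it; z points along the fingers, y is the line along which they close (so a half turn about z gives the same grasp; the last joint's range is limited). The gripper opens to 85 mm and grips with 20 to 120 N. Pads are 22 mm wide; open, the fingers measure 114 mm over their backs; the gripper's body (76 mm by 85 mm) begins 54 mm behind the grasp point. The pads swing forward as they close: fully open they stand 13 mm farther back than shut.
Start: joints at [-1.464, 0.053, 1.613, -0, 1.476, -0.119], TCP at [0.14, -0.609, 0.231] pointing down, gripper open.
Joint ranges: [-3.01, 3.01], [-1.01, 2.22], [0.06, 2.58], [-1.02, 4.17], [0.09, 2.62], [-3.14, 3.14]. Speed limits (rad/s): [2.57, 2.57, 3.14, 3.14, 3.14, 3.14].

### API

Orientations are given as a rotation vector (axis times angle).
In Python, from station import get_obs, optics, ctrl gives the robot as it stands.
- The arm moves only by the shell command python3 -m pendant 'ROWS' [FORCE]. ROWS is JSON, a list of rows, each a list of 3 entries, a list of its own where there are three numbers: the shift along the tool's x, y, z in mm, then the turn, a rotation vector about the tool's x, y, z in rad, then the opening, from 0 (shut) to 1 (fully open). A call has 1 to 12 rows; each row shifts and turns the commanded pose from where the row before left it, along the tool's axes as they then stand; what a row does not reach is not made up. A row lasts 1/12 s, in which the tool goes at most 41.7 mm and 7.16 degrees, less where a joint would pass 70% of its speed; a pose out of reach is approached as far as the arm can. A call is refused whole if a number of a shift passes 41.7 or a number of a turn 0.125, either way. A call with a gripper value outside its range is refused whole. The fingers move at their own pace and stop on an object; FORCE is the grip in N (left out, the last holds). Time passes only in rows, so rows that do not move let the fingers close. It gives the time, the measured TCP pose, the force, the opening and the grip force at its end, in the units of the state.
- get_obs(): the state, without advancing time (a new reading comes with each control period).
- optics.get_image(name): name is "scene" or "top" or "wrist"; returns the picture (420x560x3 uint8, red, green, blue); there is no depth.
- optics.camera_model(name): a dict with "fx", "fy", "cx", "cy" (pixels), "cam_to_world" (4x4, takes a point from camera to world coordinates). Camera axes: x right, y up, looking along -z (the intrinsics and any distortion apply to the point x, -y, -z); pixel columns grow to the right and rows downward; lengths in m; the calibration is good to about 2 mm. A picture is of the moment at which its call begins: read the wrist's pose just before it. camera_model takes no time and is no camera call; for the wrist camera it gives the pose at the moment of the call.
- ctrl.finish_job(): hands the job in; it is judged then, once.
The state is a dict: "t": time; "q": joint angles; "dq": joint speeds; "effort": joint torques, N m; "tool_pos": TCP position; "tool_rot": TCP orientation; "contact_force": force on the tool from outside, world axes, zero at the start; "wrist_torque": the same for the moment, N m; "opening": finger opening in m; "grip_force": force on a finger pad.
Only numpy, scipy, OpenCV 4.12 (cv2) and the standard library are available. Lean on these libraries where they do the work, as an engineer would, in place of code of your own. Each camera call takes 0.05 s, during which the arm holds its last target. There are 200 camera calls.

### The job

Get the cell feeder ready for its next run. Push its sliding gate fully shut by the orange grip until the spring catch drops behind it; only then lay the two green cells from the blue rest across the white rails of the chute, so that both wait behind the shut gate, the first against the gate and the second against the first. Turn the red trim knob, sunk in the sloping panel, until its white pointer stands on the green mark, and leave the jar, the spool, the side cutters and the thermos where they are.

Things in the scene. Friction and masses are not known exactly. Their poses are not given: they have to be found in the camera images.
- feeder: Cell feeder, fixed: dark base, aluminium chute with white rails, grey control box. Origin on the bench under its middle; x away from the robot at yaw 0, y left, z up. Chute at the back, centred on x = +52 mm, 78 mm wide inside, falling 18 degrees to -y; gate across it at y = -45 mm. Control box in front: x = -100 to 0, y = 0 to +103 mm, its panel sloping down to +y from 111 to 61 mm high
- gate_face (a point): Point on the feeder: middle of the side of the shut gate that the cells rest against (feeder x = +52, y = -42, z = 54 mm). The first cell's axis then lies 9 mm from it towards +y, the second's 27 mm. The blade is 6 mm thick, its top 66 mm high. Past the gate is a short outlet with a lip, where a cell rolls if the gate is open
- gate (a joint): Slide of the gate in m: 0 = shut, positive = pulled out towards the robot (feeder -x), up to 0.085; hard stop at -0.003. About 6 N of friction all the way and 8 to 10 N from 0.018 to 0.005, where a ramp on the blade lifts the catch. Below about 0.001 the catch has dropped behind the ramp's step and holds the gate
- gate_grip (a point): Centre of the orange upright grip on the gate's front end, to push it by: 14 mm thick (feeder x), 30 mm wide (y), z = 65 to 113 mm, this point at z = 89 mm. Free in front and for 28 mm at each side; the catch is about 5 mm behind it when shut. It is at feeder x = -48, y = -45 mm when the gate joint is 0, and moves with it
- catch (a joint): Spring catch, a small dark lever with a steel cross pin at its end, pivoted beside the gate's guide in front of the chute, in rad: 0 = down, positive = pin lifted; a spring of 1.5 to 3 N at the pin holds it down. Down with the gate shut, the pin stands behind the step on the blade
- trim (a joint): Red trim knob's angle in rad: 0 = white pointer on the green mark, which is 0.4 rad clockwise of the upper edge's middle; positive = clockwise, looking into the well; range -1.5 to +0.9; it stays where it is left (friction 0.04 N m)
- trim_top (a point): Middle of the top of the knob's grip bar, on its axis, 2 mm below the panel. z = knob axis, out of the panel, tilted 30 degrees from vertical to the left (feeder +y); x = along the bar to its pointer end; turns with the knob. Bar 36 mm long, 12 wide, 18 high, on a 37 mm disc, in the middle of a round well 84 mm wide and 25 mm deep, square to the panel
- chute_drop (a point): Point in the chute (feeder x = +52, y = +35, z = 76 mm): centre of a cell, lying along feeder x, that just rests on the rails; a good place to let it go, it rolls down to the gate by itself. The rails are 18 mm wide with 42 mm free between them, open 60 mm down; walls stand 13 to 18 mm above them. Room uphill to an end plate at y = +92 mm
- rest: Blue two-place cell rest, fixed, 60 x 128 mm, 29 mm high: two notched ribs 8 mm thick, 44 mm apart, free between them down to 8 mm above the bench. The cells lie along its x, at y = -36 and +36 mm, axes 33 mm above the bench. Origin under its middle; y left at yaw 0
- cell_a: First green cylindrical cell, 18.4 mm in diameter, 65 mm long, about 46 g, lying in the rest; its origin is the middle of one end face, z runs along its axis
- cell_a_mid (a point): Middle of the first cell, on its axis
- cell_b: Second green cell, the same
- cell_b_mid (a point): Middle of the second cell, on its axis
- jar: Bystander: pale flux jar, 54 mm in diameter, 80 mm high; origin under its middle
- spool: Bystander: purple solder spool with black flanges, 56 mm in diameter, 45 mm high; origin under its middle
- cutters: Bystander: side cutters with red handles, 150 x 44 x 11 mm, lying at the bench's front edge; origin under its middle
- thermos: Bystander: white thermos flask, 60 mm in diameter, 182 mm high; origin under its middle
Not all that is in view belongs to the job. What is shaped like the cell_b but brown is not meant.

How it is judged:
By the outcome, as a careful person would: the job done as asked, in the order asked, and still so for the second after the job is handed in, with the robot touching nothing.
It also fails if it takes over 72 s, if anything falls off the work surface, if the arm or the gripper's body presses on something with over 40 N, if the wrist force passes 120 N, or if a joint passes its speed limit or range.

## Working session

There is one attempt and no reset: what is moved stays moved. The work goes in short steps, Python scripts to look and compute and a shell command to move; the robot and the scene stay as the last step left them, time stands still between calls to the robot, and variables do not carry over. Pictures are saved under pics/ and viewed, at most 10 in all, crops included, and the job is handed in when it is done.

```bash
ls; mkdir -p pics
cat > h.py <<'E'
import numpy as np,cv2,json
from station import get_obs,optics,ctrl
E
python3 - <<'E'
from h import *
for n in("scene","top"):
    im=optics.get_image(n); m=optics.camera_model(n); 
    print(n,{k:(np.round(v,4).tolist()) for k,v in m.items()})
    cv2.imwrite(f"pics/{n}0.png",im[:,:,::-1])
o=get_obs();print(o)
E
```

```text
pics
scene {'fx': 509.8692, 'fy': 509.8692, 'cx': 284.0586, 'cy': 211.3796, 'cam_to_world': [[-0.905, 0.216, -0.3664, 0.1069], [-0.4253, -0.4476, 0.7866, 0.9776], [0.0059, 0.8677, 0.497, 0.6595], [0.0, 0.0, 0.0, 1.0]]}
top {'fx': 401.7354, 'fy': 401.7354, 'cx': 286.8563, 'cy': 213.1313, 'cam_to_world': [[-0.0219, 0.9893, -0.1441, 0.3826], [-0.9997, -0.0227, -0.0038, 0.0361], [-0.0071, 0.144, 0.9896, 1.1577], [0.0, 0.0, 0.0, 1.0]]}
{'t': 0.1, 'q': array([-1.46401576e+00,  5.33255302e-02,  1.61413886e+00, -2.75316795e-06,
        1.47598572e+00, -1.19028583e-01]), 'dq': array([-0.0010203 , -0.00101469, -0.00186002, -0.00043828,  0.0007494 ,
        0.00082068]), 'effort': array([-2.08270802e-03, -3.94908500e+01, -3.71365571e+01, -1.49023158e-04,
        3.98889097e-03,  4.80572638e-06]), 'tool_pos': array([ 0.13985738, -0.60858447,  0.23017509]), 'tool_rot': array([-3.11974462e+00, -3.53738219e-01, -1.35550008e-05]), 'contact_force': array([ 0.10875634, -0.59370285, -1.10535933]), 'wrist_torque': array([ 0.02306984, -0.02978322,  0.02229804]), 'grip_force': 0.0, 'opening': 0.08562985279596426}
```

View pics/top0.png

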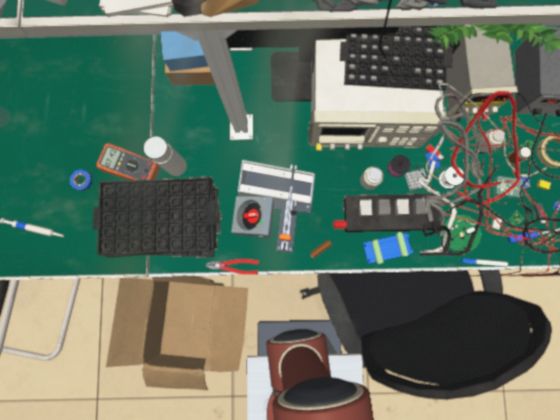

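View pics/scene0.png

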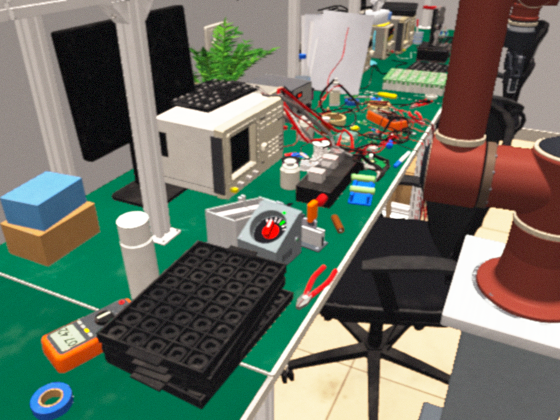

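The top view shows the feeder at about (270,205) and the blue rest with two green cells at (388,248). The brown decoy is at (320,249), the thermos at (158,150), the jar at (372,177), the spool at (400,165) and the cutters at (235,266). The only things that could be taken for a cell are the two green ones at about (375,250) and (402,245), and the brown one at (320,249), which I reject. Next is an enlarged check.

Run:
```python
from h import *
a=cv2.imread("pics/top0.png")[150:275,225:425]; a=cv2.resize(a,None,fx=4,fy=4,interpolation=cv2.INTER_CUBIC)
cv2.imwrite("pics/topc.png",a)
a=cv2.imread("pics/scene0.png")[165:275,195:395]; a=cv2.resize(a,None,fx=4,fy=4,interpolation=cv2.INTER_CUBIC)
cv2.imwrite("pics/scenec.png",a)
m=optics.camera_model("wrist");print(m)
```

```text
{'fx': 337.5620490301604, 'fy': 337.5620490301604, 'cx': 278.02886876882803, 'cy': 214.07462085828973, 'cam_to_world': array([[ 0.22395414,  0.94053816,  0.25540657,  0.20469735],
       [-0.97459749,  0.21668223,  0.05664393, -0.59398446],
       [-0.00206628, -0.26160424,  0.96517302,  0.37251226],
       [ 0.        ,  0.        ,  0.        ,  1.        ]])}
```

View pics/topc.png

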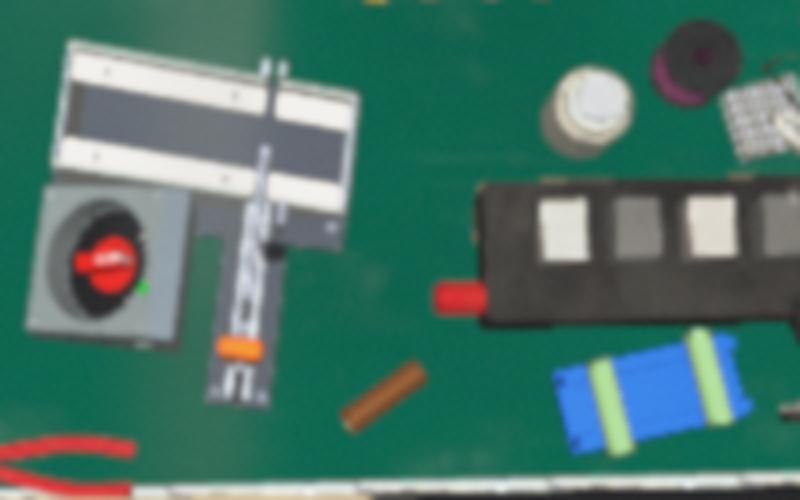

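View pics/scenec.png

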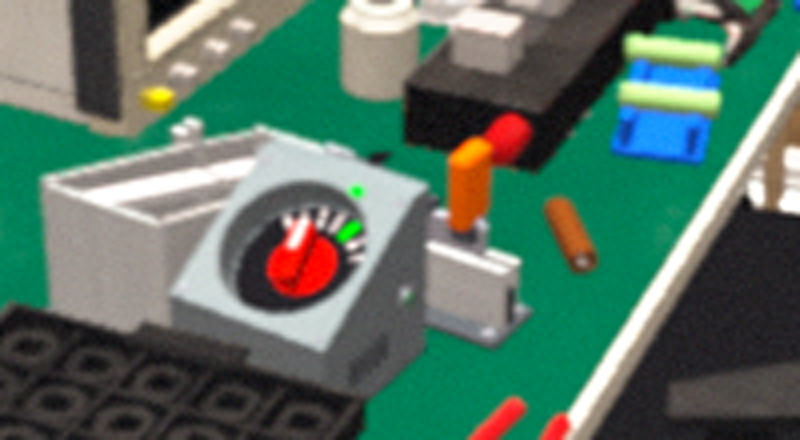

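The top crop shows the gate grip at (240,348), pulled out, with the gate guide running up to the blade at (270,85). The knob is at (108,262) with its pointer to the left of the green mark. The green cells run (600,362)-(622,450) and (698,333)-(722,422). Next I fit the poses from the two views.

```bash
cat >> h.py <<'E'
from scipy.optimize import least_squares
from scipy.spatial.transform import Rotation as R
def proj(m,P):
    T=np.array(m["cam_to_world"]);p=(np.atleast_2d(P)-T[:3,3])@T[:3,:3]
    return np.c_[m["cx"]+m["fx"]*p[:,0]/-p[:,2],m["cy"]+m["fy"]*p[:,1]/p[:,2]]
def tri(obs):
    f=lambda X:np.concatenate([proj(m,X)[0]-uv for m,uv in obs])
    r=least_squares(f,[.6,0,.05]);return r.x,np.abs(r.fun).max()
def fw(p,P): # feeder pose (x,y,yaw), P in mm
    c,s=np.cos(p[2]),np.sin(p[2]);P=np.atleast_2d(P)/1000.
    return np.c_[p[0]+c*P[:,0]-s*P[:,1],p[1]+s*P[:,0]+c*P[:,1],P[:,2]]
E
cat > /dev/null
python3 - <<'E'
from h import *
t=optics.camera_model("top");s=optics.camera_model("scene")
T=lambda u,v:np.array([225+u/4,150+v/4]);S=lambda u,v:np.array([195+u/4,165+v/4])
pts=[(t,T(45,185),[0,103,61]),(t,T(190,190),[0,0,111]),(t,T(27,330),[-100,103,61]),(t,T(177,345),[-100,0,111]),
(s,S(430,190),[-100,0,111]),(s,S(320,350),[-100,103,61]),(s,S(175,295),[0,103,61]),(s,S(265,140),[0,0,111])]
f=lambda p:np.concatenate([proj(m,fw(p,P))[0]-uv for m,uv,P in pts])
r=least_squares(f,[.6,.05,-.1]);print(r.x,r.fun.round(1).reshape(-1,2).tolist())
p=r.x
for n,a,b in(("grip top",T(240,345),S(472,148)),("Rfar",T(698,333),S(627,42)),("Rnear",T(722,422),S(720,50)),("Lfar",T(600,362),S(622,92)),("Lnear",T(622,450),S(718,99)),("knob",T(112,258),S(308,250))):
    X,e=tri([(t,a),(s,b)]);c,q=np.cos(p[2]),np.sin(p[2]);d=X[:2]-p[:2]
    print(n,X.round(4),round(e,2),"feeder",(c*d[0]+q*d[1]).round(4),(-q*d[0]+c*d[1]).round(4))
E
```

```text
[ 0.57729265  0.07827086 -0.12313027] [[-0.2, 1.1], [-0.4, 0.2], [-0.1, 0.5], [-1.2, -1.1], [-0.9, -1.7], [0.8, -0.0], [-1.8, -0.4], [2.2, -1.1]]
grip top [0.4718 0.0455 0.1122] 0.85 feeder -0.1007 -0.0454
Rfar [ 0.4813 -0.273   0.0372] 0.18 feeder -0.0521 -0.3604
Rnear [ 0.4185 -0.2853  0.0389] 0.4 feeder -0.1129 -0.3804
Lfar [ 0.4622 -0.2045  0.0338] 0.42 feeder -0.0795 -0.2948
Lnear [ 0.4    -0.2158  0.0372] 0.69 feeder -0.1398 -0.3137
knob [0.5337 0.1306 0.0764] 1.7 feeder -0.0497 0.0466
```

```bash
cat >> h.py <<'E'
F0=np.array([0.57729,0.07827,-0.12313])
def down(yaw): # tool z down, tool x along yaw
    c,s=np.cos(yaw),np.sin(yaw);return R.from_matrix(np.array([[c,s,0],[s,-c,0],[0,0,-1]]))
def go(pos,rot,n):
    o=get_obs();A=R.from_rotvec(o["tool_rot"]);rel=A.inv()*rot
    r=rel.as_rotvec()/n;M=sum((R.from_rotvec(r*k).as_matrix() for k in range(n)),np.zeros((3,3)))
    d=np.linalg.solve(M,A.inv().apply(np.array(pos)-o["tool_pos"]))*1000
    print(n,"rows of",d.round(2).tolist(),r.round(4).tolist(),"tcp",o["tool_pos"].round(4),"t",round(o["t"],2))
E
python3 - <<'E'
from h import *
go([.41,-.245,.24],down(-.12),12)
E
```

```text
12 rows of [24.62, -28.86, -0.79] [-0.0002, 0.0, 0.0288] tcp [ 0.1399 -0.6086  0.2302] t 0.1
```

```bash
python3 -m pendant '[[[24.6,-28.9,-0.8],[0,0,0.029],1],[[24.6,-28.9,-0.8],[0,0,0.029],1],[[24.6,-28.9,-0.8],[0,0,0.029],1],[[24.6,-28.9,-0.8],[0,0,0.029],1],[[24.6,-28.9,-0.8],[0,0,0.029],1],[[24.6,-28.9,-0.8],[0,0,0.029],1],[[24.6,-28.9,-0.8],[0,0,0.029],1],[[24.6,-28.9,-0.8],[0,0,0.029],1],[[24.6,-28.9,-0.8],[0,0,0.029],1],[[24.6,-28.9,-0.8],[0,0,0.029],1],[[24.6,-28.9,-0.8],[0,0,0.029],1],[[24.6,-28.9,-0.8],[0,0,0.029],1]]'
python3 -m pendant '[[[0,0,0],[0,0,0],1],[[0,0,0],[0,0,0],1]]'
python3 - <<'E'
from h import *
np.save("w1.npy",optics.camera_model("wrist"),allow_pickle=True)
cv2.imwrite("pics/w1.png",optics.get_image("wrist")[:,:,::-1])
go([.43,.01,.24],down(-.123),8)
E
```

```text
t: 1.1
tool_pos: [0.4108, -0.2435, 0.2407]
tool_rot: [3.136, -0.194, -0.0]
contact_force: [0.6, -1.6, -0.2]
opening: 0.0856
grip_force: 0.0
t: 1.27
tool_pos: [0.4109, -0.2438, 0.2404]
tool_rot: [-3.136, 0.185, 0.001]
contact_force: [0.4, 0.2, -0.1]
opening: 0.0852
grip_force: 0.0
8 rows of [-1.39, -31.92, 0.05] [-0.0, 0.0001, 0.0003] tcp [ 0.4101 -0.2448  0.2404] t 1.32
```

View pics/w1.png

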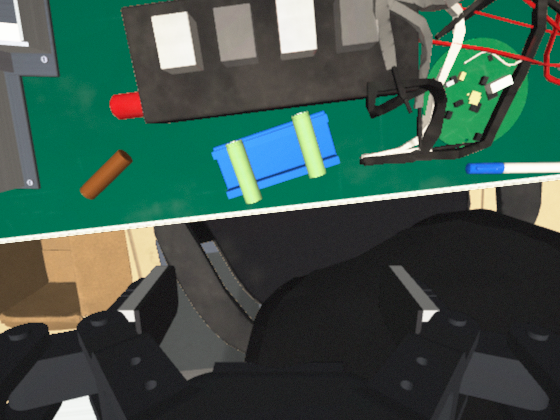

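The wrist view shows the two green cells in the blue rest, (234,143)-(252,200) and (302,116)-(317,176). The brown decoy sits apart at (105,175).

```bash
python3 -m pendant '[[[-1.4,-32,0],[0,0,0],0],[[-1.4,-32,0],[0,0,0],0],[[-1.4,-32,0],[0,0,0],0],[[-1.4,-32,0],[0,0,0],0],[[-1.4,-32,0],[0,0,0],0],[[-1.4,-32,0],[0,0,0],0],[[-1.4,-32,0],[0,0,0],0],[[-1.4,-32,0],[0,0,0],0],[[0,0,0],[0,0,0],0],[[0,0,0],[0,0,0],0]]'
python3 - <<'E'
from h import *
np.save("w2.npy",optics.camera_model("wrist"),allow_pickle=True)
cv2.imwrite("pics/w2.png",optics.get_image("wrist")[:,:,::-1])
p=fw(F0,[-146,-45,240])[0]
go(p,down(F0[2]),3)
t=optics.camera_model("top");s=optics.camera_model("scene");w=np.load("w1.npy",allow_pickle=True).item()
T=lambda u,v:np.array([225+u/4,150+v/4]);S=lambda u,v:np.array([195+u/4,165+v/4])
for n,a,b,c in(("Rfar",T(698,333),S(627,42),(302,116)),("Rnear",T(722,422),S(720,50),(317,176)),("Lfar",T(600,362),S(622,92),(234,143)),("Lnear",T(622,450),S(718,99),(252,200))):
    print(n,*tri([(t,a),(s,b),(w,np.array(c))]))
E
```

```text
t: 2.15
tool_pos: [0.4299, 0.0099, 0.2406]
tool_rot: [3.135, -0.19, -0.001]
contact_force: [-0.3, -0.2, 1.3]
opening: 0.0002
grip_force: 0.0
3 rows of [-2.78, -13.9, 0.21] [0.0003, 0.0001, 0.0001] tcp [0.43   0.0091 0.2407] t 2.2
Rfar [ 0.48037799 -0.27533459  0.0358114 ] 0.7863829671825897
Rnear [ 0.41925065 -0.28495318  0.03874686] 0.7098585731154117
Lfar [ 0.46205964 -0.20470111  0.03366918] 0.44791720731851115
Lnear [ 0.40147011 -0.21522261  0.03693248] 1.2919367262882133
```

View pics/w2.png

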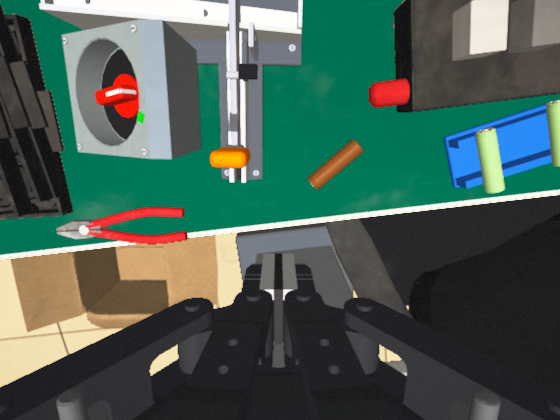

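The wrist view shows the orange grip top at about (231,156), the dark catch at (248,71), the knob at (118,94) with its pointer bar pointing left, and the green mark at (140,118). The box corners are at (62,35) and (72,152).

Run:
```python
from h import *
t=optics.camera_model("top");s=optics.camera_model("scene");w=np.load("w2.npy",allow_pickle=True).item()
T=lambda u,v:np.array([225+u/4,150+v/4]);S=lambda u,v:np.array([195+u/4,165+v/4])
pts=[(t,T(45,185),[0,103,61],.4),(t,T(190,190),[0,0,111],.4),(t,T(27,330),[-100,103,61],.4),(t,T(177,345),[-100,0,111],.4),
(s,S(430,190),[-100,0,111],.4),(s,S(320,350),[-100,103,61],.4),(s,S(175,295),[0,103,61],.4),(s,S(265,140),[0,0,111],.4),
(w,np.array([62,35]),[0,103,61],1),(w,np.array([72,152]),[-100,103,61],1),(w,np.array([231,156]),[-48,-45,113],1),(s,S(472,148),[-48,-45,113],.4),(t,T(240,345),[-48,-45,113],.4)]
f=lambda p:np.concatenate([(proj(m,fw(p,np.array(P)-[p[3]*1000*(P[1]==-45),0,0]))[0]-uv)*k for m,uv,P,k in pts])
r=least_squares(f,[.6,.05,-.1,.05]);print(r.x,r.fun.round(1).reshape(-1,2).tolist())
p=r.x; print(proj(w,fw(p,[[-100,0,111],[0,0,111],[-50,51,94],[52,-42,54]])).round())
im=cv2.imread("pics/w2.png").astype(int)
b,g,rr=im[...,0],im[...,1],im[...,2]
m=(rr>180)&(g>70)&(g<190)&(b<90);m[:,:200]=0;m[:,260:]=0;ys,xs=np.where(m);print(xs.min(),xs.max(),ys.min(),ys.max(),xs.mean(),ys.mean())
```

```text
[ 0.57622602  0.0762852  -0.14521365  0.04748785] [[0.2, 0.2], [0.1, 0.2], [-0.0, -0.0], [-0.5, -0.3], [-0.2, -0.6], [0.1, -0.1], [-0.7, -0.4], [1.2, -0.6], [0.0, -0.5], [5.3, -0.1], [-4.5, 0.2], [-0.9, -0.3], [0.1, -0.2]]
[[171. 160.]
 [162.  21.]
 [110.  94.]
 [230. -27.]]
210 246 150 167 227.32675044883302 158.75224416517057
```

Run:
```python
import cv2
a=cv2.imread("pics/w2.png")[0:190,50:310]; cv2.imwrite("pics/w2c.png",cv2.resize(a,None,fx=3,fy=3,interpolation=cv2.INTER_CUBIC))
```

```text
(no output)
```

View pics/w2c.png

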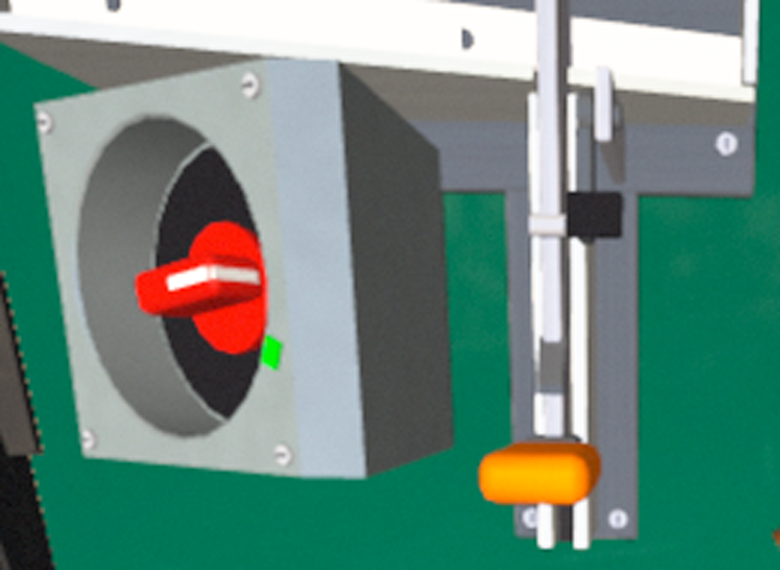

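The crop gives the box corners at (77.3,152.3), (61.7,34.3), (163.3,20.7) and (171.7,159), the well rim centre at (108,92), the grip top at (228.5,158.5) and the green mark at (140,117). The bar is seen end to end, with its white stripe running towards the upper edge. Refitting now.

```bash
cat > k.py <<'E'
from h import *
n=np.array([0,.5,np.cos(np.pi/6)]);C=np.array([-50,59.7,86.]);up=np.array([0,-np.cos(np.pi/6),.5])
# clockwise looking into well (along -n): from up by angle a
cw=np.cross(up,n) 
def bar(tr,l,w=0,h=-2):
    a=tr+.4;d=np.cos(a)*up+np.sin(a)*cw;e=-np.sin(a)*up+np.cos(a)*cw;return C+h*n+l*d+w*e
E
python3 - <<'E'
from k import *
t=optics.camera_model("top");s=optics.camera_model("scene");w=np.load("w2.npy",allow_pickle=True).item()
T=lambda u,v:np.array([225+u/4,150+v/4]);S=lambda u,v:np.array([195+u/4,165+v/4]);W=lambda u,v:np.array([50+u/3,v/3])
G=[-48,-45,113]
pts=[(t,T(45,185),[0,103,61],.4),(t,T(190,190),[0,0,111],.4),(t,T(27,330),[-100,103,61],.4),(t,T(177,345),[-100,0,111],.4),
(s,S(430,190),[-100,0,111],.4),(s,S(320,350),[-100,103,61],.4),(s,S(175,295),[0,103,61],.4),(s,S(265,140),[0,0,111],.4),
(w,W(35,103),[0,103,61],1),(w,W(83,457),[-100,103,61],1),(w,W(340,62),[0,0,111],1),(w,W(365,477),[-100,0,111],1),(w,W(536,476),G,1),(s,S(472,148),G,.4),(t,T(240,345),G,.4)]
f=lambda p:np.concatenate([(proj(m,fw(p,np.array(P)-[p[3]*1000*(P[1]==-45),0,0]))[0]-uv)*k for m,uv,P,k in pts])
r=least_squares(f,[.6,.05,-.1,.05]);print(r.x.round(5).tolist(),r.fun.round(1).reshape(-1,2).tolist())
p=r.x
print("well",(proj(w,fw(p,[C]))[0]-[50,0])*3,"mark",(proj(w,fw(p,[bar(0,46,h=0)]))[0]-[50,0])*3)
for tr in(-.8,-.6,-.5,-.4,-.3):print(tr,((proj(w,fw(p,[bar(tr,18),bar(tr,-18),bar(tr,0)]))-[50,0])*3).round().tolist())
go(fw(p,[-48-p[3]*1000-7-11-20,-45,240])[0],down(p[2]),4)
E
```

```text
[0.57678, 0.07591, -0.13844, 0.05036] [[0.3, 0.3], [0.2, 0.1], [0.1, 0.0], [-0.4, -0.4], [-0.2, -0.7], [0.2, -0.2], [-0.6, -0.5], [1.2, -0.6], [0.7, 0.3], [0.7, -0.3], [-0.5, -0.6], [0.1, 0.6], [-1.0, 0.1], [-0.5, -0.3], [0.2, 0.1]]
well [165.33636295 283.63360936] mark [273.86027355 352.15991204]
-0.8 [[207.0, 255.0], [139.0, 311.0], [172.0, 284.0]]
-0.6 [[211.0, 269.0], [135.0, 299.0], [172.0, 284.0]]
-0.5 [[213.0, 276.0], [134.0, 292.0], [172.0, 284.0]]
-0.4 [[214.0, 283.0], [133.0, 286.0], [172.0, 284.0]]
-0.3 [[214.0, 290.0], [132.0, 279.0], [172.0, 284.0]]
4 rows of [0.05, -10.35, 0.16] [0.0002, 0.0001, 0.0039] tcp [0.43   0.0091 0.2407] t 2.2
```

```bash
sed -i 's/^F0=.*/F0=np.array([0.57678,0.07591,-0.13844])/' h.py
python3 -m pendant '[[[0,-10.3,0],[0,0,0.004],0],[[0,-10.3,0],[0,0,0.004],0],[[0,-10.3,0],[0,0,0.004],0],[[0,-10.3,0],[0,0,0.004],0],[[0,0,30],[0,0,0],0],[[0,0,30],[0,0,0],0],[[0,0,30],[0,0,0],0],[[0,0,30],[0,0,0],0],[[0,0,30],[0,0,0],0],[[0,0,5],[0,0,0],0],[[0,0,0],[0,0,0],0]]'
python3 - <<'E'
from h import *
p=fw(F0,[-48-50.4-7-11,-45,85])[0]
go(p,down(F0[2]),4)
E
```

```text
t: 3.12
tool_pos: [0.4336, 0.0495, 0.0836]
tool_rot: [3.133, -0.221, -0.009]
contact_force: [0.4, 0.3, 0.8]
opening: 0.0002
grip_force: 0.0
4 rows of [5.44, -0.25, -0.38] [0.0002, 0.0014, -0.0007] tcp [0.4336 0.0495 0.0836] t 3.12
```

```bash
python3 -m pendant '[[[7,0,0],[0,0,0],0],[[7,0,0],[0,0,0],0],[[4,0,0],[0,0,0],0],[[4,0,0],[0,0,0],0],[[4,0,0],[0,0,0],0],[[4,0,0],[0,0,0],0],[[5,0,0],[0,0,0],0],[[5,0,0],[0,0,0],0],[[5,0,0],[0,0,0],0],[[5,0,0],[0,0,0],0]]'
python3 -m pendant '[[[4,0,0],[0,0,0],0],[[3,0,0],[0,0,0],0],[[3,0,0],[0,0,0],0],[[3,0,0],[0,0,0],0]]'
```

```text
t: 3.95
tool_pos: [0.4852, 0.0442, 0.0872]
tool_rot: [3.134, -0.216, -0.003]
contact_force: [-6.4, 0.7, 4.1]
opening: 0.0002
grip_force: 3.2
t: 4.28
tool_pos: [0.4972, 0.0426, 0.0872]
tool_rot: [-3.134, 0.216, 0.007]
contact_force: [-9.4, 0.8, 6.4]
opening: 0.0003
grip_force: 4.9
```

```bash
python3 -m pendant '[[[2,0,0],[0,0,0],0],[[2,0,0],[0,0,0],0],[[1,0,0],[0,0,0],0],[[0,0,0],[0,0,0],0]]'
python3 -m pendant '[[[1.5,0,0],[0,0,0],0],[[1.5,0,0],[0,0,0],0],[[0,0,0],[0,0,0],0]]'
```

```text
t: 4.62
tool_pos: [0.5031, 0.0417, 0.0872]
tool_rot: [-3.134, 0.216, 0.002]
contact_force: [-4.3, 0.2, 3.5]
opening: 0.0002
grip_force: 2.6
t: 4.87
tool_pos: [0.5061, 0.0413, 0.0872]
tool_rot: [-3.134, 0.216, 0.002]
contact_force: [-6.1, 0.3, 3.2]
opening: -0.0002
grip_force: 2.6
```

```bash
python3 -m pendant '[[[1.5,0,0],[0,0,0],0],[[1,0,0],[0,0,0],0],[[0,0,0],[0,0,0],0]]'
python3 -m pendant '[[[1,0,0],[0,0,0],0],[[1,0,0],[0,0,0],0],[[0,0,0],[0,0,0],0]]'
```

```text
t: 5.12
tool_pos: [0.5085, 0.041, 0.0871]
tool_rot: [-3.134, 0.216, 0.002]
contact_force: [-5.4, 0.3, 3.0]
opening: 0.0
grip_force: 2.7
t: 5.37
tool_pos: [0.5088, 0.041, 0.0872]
tool_rot: [-3.134, 0.216, 0.01]
contact_force: [-12.1, 1.5, 9.1]
opening: -0.0001
grip_force: 6.3
```

```bash
python3 -m pendant '[[[1.5,0,0],[0,0,0],0],[[0,0,0],[0,0,0],0]]'
python3 -m pendant '[[[-15,0,0],[0,0,0],0.3],[[-25,0,-5],[0,0,0],0.3],[[-15,0,-30],[0,0,0],0.3],[[0,0,-40],[0,0,0],0.3],[[0,0,-40],[0,0,0],0.3],[[0,-10,-40],[0,0,0],0.3],[[0,0,0],[0,0,0],0.3],[[0,0,0],[0,0,0],0.3]]'
python3 - <<'E'
from k import *
m=optics.camera_model("wrist");im=optics.get_image("wrist")[:,:,::-1];cv2.imwrite("pics/w3.png",im)
np.save("w3.npy",m,allow_pickle=True)
im=im.astype(int);b,g,r=im[...,0],im[...,1],im[...,2]
k=(r>180)&(g>70)&(g<190)&(b<90);n_,l,st,ce=cv2.connectedComponentsWithStats(k.astype(np.uint8));i=1+st[1:,4].argmax();print(st[i],ce[i])
for x in(-48,-45,-51):print(x,proj(m,fw(F0,[x,-45,113]))[0])
o=get_obs();print(o["q"])
def Rw(tr,sg):
    f=lambda v:fw([0,0,F0[2]],v*1000)[0]
    d=f((bar(tr,1)-bar(tr,0)))*sg;z=-f(n);y=np.cross(z,d);return R.from_matrix(np.c_[d,y,z])
for sg in(1,-1):go(fw(F0,C+60*n)[0],Rw(-.55,sg),18)
E
```

```text
t: 5.53
tool_pos: [0.5089, 0.041, 0.087]
tool_rot: [-3.134, 0.216, 0.016]
contact_force: [-18.0, 2.3, 13.1]
opening: -0.0002
grip_force: 9.2
t: 6.2
tool_pos: [0.4615, 0.058, 0.2464]
tool_rot: [-3.134, 0.216, -0.016]
contact_force: [0.3, 0.2, -0.7]
opening: 0.0258
grip_force: 0.0
[274 115  36  17 585] [291.51452991 122.97606838]
-48 [292.81622141 127.85055769]
-45 [292.86252954 123.93669835]
-51 [292.77017411 131.74237206]
[-3.54146389e-02 -3.60426700e-01  1.96147737e+00 -7.33257917e-05
  1.53566427e+00  1.67301135e+00]
18 rows of [-2.78, -9.15, 4.51] [-0.0242, 0.0204, 0.077] tcp [0.46   0.0579 0.2434] t 6.25
18 rows of [9.69, -3.25, 3.49] [-0.0213, -0.0252, -0.0932] tcp [0.46   0.0579 0.2434] t 6.25
```

The gate grip image sits at the shut position (hard stop reached at 18 N). Next I move over the knob.

```bash
cat >> k.py <<'E'
def Rw(tr,sg=-1):
    f=lambda v:fw([0,0,F0[2]],v*1000)[0]
    d=f((bar(tr,1)-bar(tr,0)))*sg;z=-f(n);y=np.cross(z,d);return R.from_matrix(np.c_[d,y,z])
E
python3 -m pendant '[[[9.7,-3.2,3.5],[-0.021,-0.025,-0.093],0.35],[[9.7,-3.2,3.5],[-0.021,-0.025,-0.093],0.35],[[9.7,-3.2,3.5],[-0.021,-0.025,-0.093],0.35],[[9.7,-3.2,3.5],[-0.021,-0.025,-0.093],0.35],[[9.7,-3.2,3.5],[-0.021,-0.025,-0.093],0.35],[[9.7,-3.2,3.5],[-0.021,-0.025,-0.093],0.35],[[9.7,-3.2,3.5],[-0.021,-0.025,-0.093],0.35],[[9.7,-3.2,3.5],[-0.021,-0.025,-0.093],0.35],[[9.7,-3.2,3.5],[-0.021,-0.025,-0.093],0.35],[[9.7,-3.2,3.5],[-0.021,-0.025,-0.093],0.35],[[9.7,-3.2,3.5],[-0.021,-0.025,-0.093],0.35],[[9.7,-3.2,3.5],[-0.021,-0.025,-0.093],0.35]]'
python3 -m pendant '[[[9.7,-3.2,3.5],[-0.021,-0.025,-0.093],0.35],[[9.7,-3.2,3.5],[-0.021,-0.025,-0.093],0.35],[[9.7,-3.2,3.5],[-0.021,-0.025,-0.093],0.35],[[9.7,-3.2,3.5],[-0.021,-0.025,-0.093],0.35],[[9.7,-3.2,3.5],[-0.021,-0.025,-0.093],0.35],[[9.7,-3.2,3.5],[-0.021,-0.025,-0.093],0.35],[[0,0,0],[0,0,0],0.35],[[0,0,0],[0,0,0],0.35]]'
python3 - <<'E'
from k import *
m=optics.camera_model("wrist");im=optics.get_image("wrist")[:,:,::-1];cv2.imwrite("pics/w4.png",im)
np.save("w4.npy",m,allow_pickle=True)
go(fw(F0,C+60*n)[0],Rw(-.55),2)
go(fw(F0,C-15*n)[0],Rw(-.55),6)
for tr in(-.6,-.5):print(tr,proj(m,fw(F0,[bar(tr,18),bar(tr,-18)])).round().tolist())
print("mark",proj(m,fw(F0,[bar(0,46,h=0)])),"well",proj(m,fw(F0,[C])), get_obs()["q"])
E
```

```text
t: 7.25
tool_pos: [0.5417, 0.1244, 0.1764]
tool_rot: [2.538, 1.381, -0.445]
contact_force: [-0.6, 0.1, 0.6]
opening: 0.0298
grip_force: 0.0
t: 7.92
tool_pos: [0.5375, 0.1711, 0.1331]
tool_rot: [1.955, 1.97, -0.601]
contact_force: [0.4, 0.0, 0.1]
opening: 0.0299
grip_force: 0.0
2 rows of [-0.58, 0.49, -1.89] [-0.0039, -0.0023, -0.0015] tcp [0.5383 0.1708 0.1342] t 7.97
6 rows of [-0.23, 0.22, 11.87] [-0.0013, -0.0008, -0.0005] tcp [0.5383 0.1708 0.1342] t 7.97
-0.6 [[283.0, 263.0], [280.0, 208.0]]
-0.5 [[280.0, 263.0], [283.0, 208.0]]
mark [[244.12528767 294.63772183]] well [[281.24010487 237.40185221]] [ 0.38672766  0.19862083  1.68602217 -0.44010973  1.54691269  0.45626976]
```

View pics/w4.png

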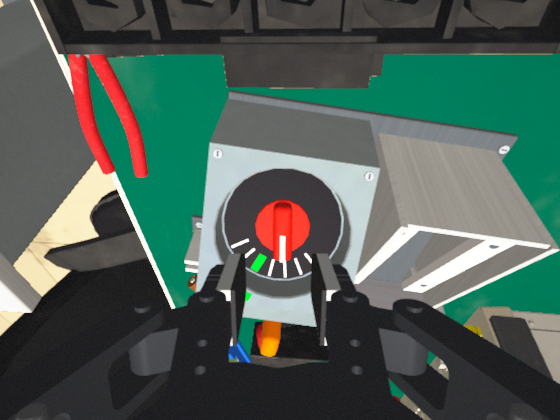

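The knob is seen straight on. Its bar runs (282,203)-(283,262), pointer down, which is about -0.55 rad, and the green marks are at (259,262) and (247,296). I'll insert the fingers, grip and turn clockwise.

```bash
python3 -m pendant '[[[-0.2,0.2,12],[-0.001,-0.001,0],0.35],[[-0.2,0.2,12],[-0.001,-0.001,0],0.35],[[-0.2,0.2,12],[-0.001,-0.001,0],0.35],[[-0.2,0.2,12],[-0.001,-0.001,0],0.35],[[-0.2,0.2,12],[-0.001,-0.001,0],0.35],[[-0.2,0.2,11],[-0.001,-0.001,0],0.35],[[0,0,0],[0,0,0],0.35]]'
python3 -m pendant '[[[0,0,0],[0,0,0],0.1],[[0,0,0],[0,0,0],0],[[0,0,0],[0,0,0],0],[[0,0,0],[0,0,0],0],[[0,0,0],[0,0,0],0]]' 30
python3 - <<'E'
from k import *
go(fw(F0,C-15*n)[0],Rw(-.55),6)
go(fw(F0,C-15*n)[0],Rw(0),6)
E
```

```text
t: 8.55
tool_pos: [0.5328, 0.1334, 0.0711]
tool_rot: [1.948, 1.966, -0.602]
contact_force: [-0.4, 0.2, 0.4]
opening: 0.0298
grip_force: 0.0
t: 8.97
tool_pos: [0.5348, 0.1351, 0.0741]
tool_rot: [1.946, 1.966, -0.595]
contact_force: [-0.8, -2.3, -2.8]
opening: 0.0109
grip_force: 34.2
6 rows of [0.0, -0.04, 0.21] [0.0, 0.0002, -0.0003] tcp [0.5348 0.1351 0.0741] t 8.97
6 rows of [-0.01, -0.04, 0.21] [0.0001, 0.0002, 0.0914] tcp [0.5348 0.1351 0.0741] t 8.97
```

```bash
python3 -m pendant '[[[0,0,0],[0,0,0.092],0],[[0,0,0],[0,0,0.092],0],[[0,0,0],[0,0,0.092],0],[[0,0,0],[0,0,0.092],0],[[0,0,0],[0,0,0.092],0],[[0,0,0],[0,0,0.092],0],[[0,0,0],[0,0,0],0],[[0,0,0],[0,0,0],0]]'
python3 -m pendant '[[[0,0,0],[0,0,0],0.35],[[0,0,0],[0,0,0],0.35],[[0,0,0],[0,0,0],0.35],[[0,0,-15],[0,0,0],0.35],[[0,0,-20],[0,0,0],0.35],[[0,0,-20],[0,0,0],0.35],[[0,0,-20],[0,0,0],0.35],[[0,0,0],[0,0,0],0.35],[[0,0,0],[0,0,0],0.35]]'
python3 - <<'E'
from k import *
m=optics.camera_model("wrist");im=optics.get_image("wrist")[:,:,::-1];cv2.imwrite("pics/w5.png",im)
np.save("w5.npy",m,allow_pickle=True)
c=proj(m,fw(F0,[C-2*n]))[0];print(c)
x,y=c.astype(int);cr=im[y-60:y+80,x-80:x+80]
cv2.imwrite("pics/w5c.png",cv2.resize(cr,None,fx=4,fy=4,interpolation=cv2.INTER_CUBIC));print(x-80,y-60)
for tr in(-.1,0,.1):print(tr,((proj(m,fw(F0,[bar(tr,18),bar(tr,-18),bar(tr,30,h=-25)]))-[x-80,y-60])*4).round().tolist())
print("mark",(proj(m,fw(F0,[bar(0,46,h=0)]))-[x-80,y-60])*4)
E
```

```text
t: 9.63
tool_pos: [0.5344, 0.1352, 0.0741]
tool_rot: [2.342, 1.327, -0.44]
contact_force: [-1.6, -1.3, -2.4]
opening: 0.011
grip_force: 34.4
t: 10.38
tool_pos: [0.5411, 0.1732, 0.1404]
tool_rot: [2.343, 1.324, -0.433]
contact_force: [-0.4, 0.3, -0.6]
opening: 0.0298
grip_force: 0.0
[275.82411061 230.73245438]
195 170
-0.1 [[335.0, 346.0], [311.0, 135.0], [341.0, 359.0]]
0 [[324.0, 347.0], [323.0, 134.0], [325.0, 360.0]]
0.1 [[313.0, 347.0], [334.0, 135.0], [308.0, 360.0]]
mark [[324.90998183 506.39031812]]
```

View pics/w5c.png

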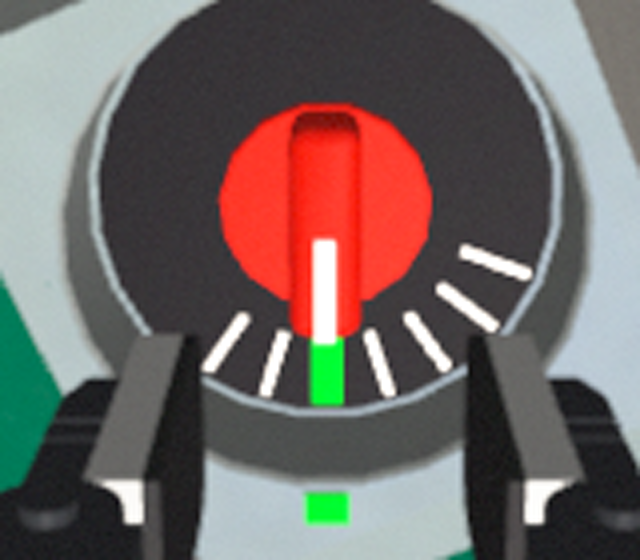

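The pointer sits at (324,290) in the crop, squarely on the green marks at x = 327, so the knob is done. Next I measure the cells from the two wrist positions, by green segmentation.

Run:
```python
from k import *
ms=[];cen={}
for w in("w1","w2"):
    im=cv2.imread(f"pics/{w}.png");m=np.load(w+".npy",allow_pickle=True).item();hsv=cv2.cvtColor(im,cv2.COLOR_BGR2HSV)
    k=cv2.inRange(hsv,(30,60,130),(50,255,255));n_,l,st,ce=cv2.connectedComponentsWithStats(k)
    for i in range(1,n_):
        if st[i,4]>300:
            cnt=np.argwhere(l==i)[:,::-1].astype(np.float32);r=cv2.minAreaRect(cnt);print(w,st[i].tolist(),r);cen[(w,round(r[0][0]))]=(m,r)
            b=cv2.boxPoints(r)
            e=sorted([(b[j]+b[(j+1)%4])/2 for j in range(4)],key=lambda q:-min(np.linalg.norm(q-(b[j]+b[(j+2)%4])/2) for j in range(4)))
            # axis ends: midpoints of short sides
            s=[(np.linalg.norm(b[j]-b[(j+1)%4]),(b[j]+b[(j+1)%4])/2) for j in range(4)];s.sort(key=lambda q:q[0]);E=sorted([s[0][1],s[1][1]],key=lambda q:q[1])
            T=m["cam_to_world"]
            G=[]
            for u,v in E:
                d=T[:3,:3]@np.array([(u-m["cx"])/m["fx"],-(v-m["cy"])/m["fy"],-1]);lam=(.034-T[2,3])/d[2];G.append(T[:3,3]+lam*d)
            print("  ends at z=.034",np.round(G,4).tolist(),"mid",np.mean(G,0).round(4),"yaw",np.arctan2(*(G[0]-G[1])[1::-1]).round(3),"len",np.linalg.norm(G[0]-G[1]).round(4))
k1=sorted([q for q in cen if q[0]=="w1"],key=lambda q:q[1]);k2=[q for q in cen if q[0]=="w2"];k2=sorted(k2,key=lambda q:q[1])
print("tri L mid",tri([(cen[k1[0]][0],np.array(cen[k1[0]][1][0])),(cen[k2[0]][0],np.array(cen[k2[0]][1][0]))]))
```

```text
w1 [292, 112, 33, 66, 1071] ((308.6192626953125, 145.06423950195312), (65.4195327758789, 16.66617774963379), 73.3007583618164)
  ends at z=.034 [[0.4826, -0.2732, 0.034], [0.4181, -0.2863, 0.034]] mid [ 0.4503 -0.2798  0.034 ] yaw 0.2 len 0.0657
w1 [226, 140, 36, 64, 1008] ((243.6969451904297, 172.22462463378906), (63.67958068847656, 16.14177703857422), 70.55996704101562)
  ends at z=.034 [[0.4629, -0.204, 0.034], [0.3986, -0.2168, 0.034]] mid [ 0.4308 -0.2104  0.034 ] yaw 0.197 len 0.0656
w2 [548, 102, 12, 65, 522] ((553.5, 134.0), (64.0, 11.0), 90.0)
  ends at z=.034 [[0.4824, -0.2692, 0.034], [0.4185, -0.2749, 0.034]] mid [ 0.4505 -0.2721  0.034 ] yaw 0.09 len 0.0642
w2 [477, 129, 28, 64, 1165] ((490.37060546875, 161.1311798095703), (62.41102981567383, 19.2758846282959), 80.13418579101562)
  ends at z=.034 [[0.4631, -0.2034, 0.034], [0.3982, -0.217, 0.034]] mid [ 0.4307 -0.2102  0.034 ] yaw 0.207 len 0.0664
tri L mid (array([ 0.43143812, -0.21021309,  0.03374851]), np.float64(0.042279403255861325))
```

```bash
python3 -m pendant '[[[0,0,-25],[0,0,0],0.5],[[0,0,-35],[0,0,0],0.5],[[0,0,-35],[0,0,0],0.5],[[0,0,-20],[0,0,0],0.5],[[0,0,0],[0,0,0],0.5]]'
python3 - <<'E'
from k import *
go([.431,-.2103,.16],down(.21),16)
E
```

```text
t: 10.85
tool_pos: [0.5497, 0.2311, 0.2422]
tool_rot: [2.344, 1.324, -0.429]
contact_force: [-0.3, -0.2, 0.7]
opening: 0.0428
grip_force: 0.0
16 rows of [-21.22, 16.8, 13.11] [0.0246, 0.0227, 0.05] tcp [0.5497 0.2311 0.2422] t 10.85
```

```bash
python3 -m pendant '[[[0,0,0],[0.039,0.036,0.08],0.5],[[0,0,0],[0.039,0.036,0.08],0.5],[[0,0,0],[0.039,0.036,0.08],0.5],[[0,0,0],[0.039,0.036,0.08],0.5],[[0,0,0],[0.039,0.036,0.08],0.5],[[0,0,0],[0.039,0.036,0.08],0.5],[[0,0,0],[0.039,0.036,0.08],0.5],[[0,0,0],[0.039,0.036,0.08],0.5],[[0,0,0],[0.039,0.036,0.08],0.5],[[0,0,0],[0.039,0.036,0.08],0.5],[[0,0,0],[0,0,0],0.5]]'
python3 - <<'E'
from k import *
go([.431,-.2103,.16],down(.21),12)
E
```

```text
t: 11.77
tool_pos: [0.5465, 0.2272, 0.2356]
tool_rot: [3.118, 0.32, -0.017]
contact_force: [0.0, -0.8, 0.0]
opening: 0.0427
grip_force: 0.0
12 rows of [-16.87, 33.68, 6.51] [0.0005, 0.001, -0.0005] tcp [0.5465 0.2272 0.2356] t 11.77
```

```bash
python3 -m pendant '[[[-16.9,33.7,0],[0,0.001,0],0.5],[[-16.9,33.7,0],[0,0.001,0],0.5],[[-16.9,33.7,0],[0,0.001,0],0.5],[[-16.9,33.7,0],[0,0.001,0],0.5],[[-16.9,33.7,0],[0,0.001,0],0.5],[[-16.9,33.7,0],[0,0.001,0],0.5],[[-16.9,33.7,0],[0.001,0.001,-0.001],0.5],[[-16.9,33.7,0],[0.001,0.001,-0.001],0.5],[[-16.9,33.7,20],[0.001,0.001,-0.001],0.5],[[-16.9,33.7,20],[0.001,0.001,-0.001],0.5],[[-16.9,33.7,20],[0.001,0.001,-0.001],0.5],[[-16.9,33.7,20],[0.001,0.001,-0.001],0.5]]'
python3 -m pendant '[[[0,0,20],[0,0,0],0.5],[[0,0,20],[0,0,0],0.5],[[0,0,0],[0,0,0],0.5]]'
python3 - <<'E'
from k import *
m=optics.camera_model("wrist");cv2.imwrite("pics/w6.png",optics.get_image("wrist")[:,:,::-1])
im=cv2.imread("pics/w6.png");hsv=cv2.cvtColor(im,cv2.COLOR_BGR2HSV)
k=cv2.inRange(hsv,(30,60,130),(50,255,255));n_,l,st,ce=cv2.connectedComponentsWithStats(k)
for i in range(1,n_):
    if st[i,4]>300:print(st[i].tolist(),ce[i].round(1))
# predicted cell centers
print(proj(m,[[.431,-.2103,.033],[.4503,-.2798,.033]]).round(1))
go([.431,-.2103,.018],down(.21),6)
E
```

```text
t: 12.77
tool_pos: [0.4329, -0.2063, 0.1603]
tool_rot: [-3.122, -0.339, -0.002]
contact_force: [-0.4, 0.2, 0.2]
opening: 0.0425
grip_force: 0.0
t: 13.02
tool_pos: [0.4307, -0.2036, 0.1163]
tool_rot: [-3.116, -0.335, 0.01]
contact_force: [-1.3, 0.6, -0.8]
opening: 0.0427
grip_force: 0.0
[376, 169, 36, 95, 2430] [393.  215.9]
[276, 176, 27, 93, 2243] [288.6 221.8]
[[288.7 222.3]
 [392.8 216.9]]
6 rows of [-0.37, 1.08, 16.79] [-0.001, 0.0005, 0.0008] tcp [ 0.4321 -0.2038  0.1188] t 13.07
```

```bash
python3 -m pendant '[[[-0.3,3.2,17],[-0.001,0,0.001],0.5],[[-0.3,3.2,17],[-0.001,0,0.001],0.5],[[0,0,17],[-0.001,0,0.001],0.5],[[0,0,17],[-0.001,0,0.001],0.5],[[0,0,17],[-0.001,0,0.001],0.5],[[0,0,14],[-0.001,0,0.001],0.5],[[0,0,0],[0,0,0],0.5],[[0,0,0],[0,0,0],0]]' 25
python3 -m pendant '[[[0,0,0],[0,0,0],0],[[0,0,0],[0,0,0],0],[[0,0,0],[0,0,0],0],[[0,0,0],[0,0,0],0]]'
python3 - <<'E'
from k import *
go([.431,-.2103,.20],down(.21),6)
E
```

```text
t: 13.73
tool_pos: [0.4361, -0.211, 0.024]
tool_rot: [3.12, 0.329, 0.005]
contact_force: [1.1, 0.7, 0.9]
opening: 0.0318
grip_force: 0.0
t: 14.07
tool_pos: [0.4363, -0.2094, 0.0252]
tool_rot: [3.124, 0.326, 0.007]
contact_force: [-1.7, 9.0, 3.3]
opening: 0.0172
grip_force: 25.5
6 rows of [-0.82, -0.02, -29.14] [0.0002, -0.0007, -0.0003] tcp [ 0.4363 -0.2094  0.0252] t 14.07
```

```bash
python3 -m pendant '[[[0,0,-10],[0,0,0],0],[[0,0,-20],[0,0,0],0],[[0,0,-30],[0,0,0],0],[[0,0,-40],[0,0,0],0],[[0,0,-40],[0,0,0],0],[[0,0,-25],[0,0,0],0],[[0,0,0],[0,0,0],0]]'
python3 - <<'E'
from k import *
print(get_obs()["opening"],get_obs()["grip_force"])
m=optics.camera_model("wrist");cv2.imwrite("pics/w7.png",optics.get_image("wrist")[:,:,::-1])
im=cv2.imread("pics/w7.png");hsv=cv2.cvtColor(im,cv2.COLOR_BGR2HSV)
k=cv2.inRange(hsv,(30,60,110),(50,255,255));n_,l,st,ce=cv2.connectedComponentsWithStats(k)
for i in range(1,n_):
    if st[i,4]>300:print(st[i].tolist(),ce[i].round(1))
o=get_obs();A=R.from_rotvec(o["tool_rot"])
for dx in(-10,-5,0):print(dx,proj(m,[o["tool_pos"]+A.apply([(dx+q)/1000,0,-.008]) for q in(-32.5,0,32.5)]).round(1).tolist())
go(fw(F0,[57,35,190])[0],down(F0[2]),12)
E
```

```text
t: 14.65
tool_pos: [0.4391, -0.2134, 0.1991]
tool_rot: [3.108, 0.326, 0.026]
contact_force: [0.9, -0.6, 0.3]
opening: 0.0169
grip_force: 25.0
0.01689479575405735 25.03767192363739
[336, 166, 22, 71, 1251] [346.4 200.8]
[257, 221, 43, 145, 5660] [277.9 292.6]
-10 [[275.6, 360.5], [275.5, 299.4], [275.4, 231.3]]
-5 [[275.6, 351.5], [275.5, 289.4], [275.3, 220.1]]
0 [[275.6, 342.4], [275.4, 279.3], [275.3, 208.7]]
12 rows of [18.05, -25.54, 0.38] [0.001, -0.0012, 0.0289] tcp [ 0.4378 -0.2125  0.1954] t 14.7
```

```bash
python3 -m pendant '[[[18,-25.5,0.4],[0.001,-0.001,0.029],0],[[18,-25.5,0.4],[0.001,-0.001,0.029],0],[[18,-25.5,0.4],[0.001,-0.001,0.029],0],[[18,-25.5,0.4],[0.001,-0.001,0.029],0],[[18,-25.5,0.4],[0.001,-0.001,0.029],0],[[18,-25.5,0.4],[0.001,-0.001,0.029],0],[[18,-25.5,0.4],[0.001,-0.001,0.029],0],[[18,-25.5,0.4],[0.001,-0.001,0.029],0],[[18,-25.5,0.4],[0.001,-0.001,0.029],0],[[18,-25.5,0.4],[0.001,-0.001,0.029],0],[[18,-25.5,0.4],[0.001,-0.001,0.029],0],[[18,-25.5,0.4],[0.001,-0.001,0.029],0]]'
python3 -m pendant '[[[0,0,0],[0,0,0],0],[[0,0,0],[0,0,0],0],[[0,0,0],[0,0,0],0]]'
python3 - <<'E'
from k import *
m=optics.camera_model("wrist");cv2.imwrite("pics/w8.png",optics.get_image("wrist")[:,:,::-1])
np.save("w8.npy",m,allow_pickle=True)
go(fw(F0,[57.5,35,71])[0],down(F0[2]),6)
E
```

```text
t: 15.7
tool_pos: [0.6352, 0.1054, 0.1827]
tool_rot: [-3.128, 0.22, 0.015]
contact_force: [0.1, -0.6, -0.3]
opening: 0.0172
grip_force: 25.0
t: 15.95
tool_pos: [0.6344, 0.1037, 0.1828]
tool_rot: [-3.128, 0.218, 0.015]
contact_force: [0.4, -0.8, -0.3]
opening: 0.0173
grip_force: 25.0
6 rows of [0.82, 0.07, 18.67] [-0.0008, 0.0016, -0.0002] tcp [0.6343 0.1034 0.1831] t 16.0
```

```bash
python3 -m pendant '[[[1,0,19],[-0.001,0.002,0],0],[[1,0,19],[-0.001,0.002,0],0],[[1,0,19],[-0.001,0.002,0],0],[[1,0,19],[-0.001,0.002,0],0],[[1,0,19],[-0.001,0.002,0],0],[[0,0,15],[-0.001,0.002,0],0],[[0,0,0],[0,0,0],0],[[0,0,0],[0,0,0],0]]'
python3 -m pendant '[[[0,0,1.5],[0,0,0],0],[[0,0,0],[0,0,0],0]]'
python3 -m pendant '[[[0,0,1],[0,0,0],0],[[0,0,0],[0,0,0],0]]'
```

```text
t: 16.67
tool_pos: [0.6384, 0.1027, 0.0729]
tool_rot: [3.133, -0.221, 0.002]
contact_force: [0.2, -0.4, -0.4]
opening: 0.0175
grip_force: 25.0
t: 16.83
tool_pos: [0.6406, 0.1033, 0.0739]
tool_rot: [3.134, -0.22, 0.01]
contact_force: [1.1, 0.5, -0.7]
opening: 0.0171
grip_force: 25.0
t: 17.0
tool_pos: [0.6403, 0.1036, 0.0722]
tool_rot: [3.134, -0.219, 0.008]
contact_force: [-0.1, 0.3, -0.7]
opening: 0.0169
grip_force: 25.0
```

```bash
python3 -m pendant '[[[-1,0,1.5],[0,0,0],0],[[0,0,0.5],[0,0,0],0],[[0,0,0],[0,0,0],0]]'
python3 -m pendant '[[[0,0,1],[0,0,0],0],[[0,0,0],[0,0,0],0]]'
python3 -m pendant '[[[0,0,1],[0,0,0],0],[[0,0,0],[0,0,0],0]]'
```

```text
t: 17.25
tool_pos: [0.6385, 0.1038, 0.069]
tool_rot: [3.133, -0.219, 0.005]
contact_force: [-0.2, -0.2, -0.3]
opening: 0.0177
grip_force: 25.0
t: 17.42
tool_pos: [0.6388, 0.1038, 0.0682]
tool_rot: [3.133, -0.219, 0.006]
contact_force: [0.1, -0.4, -0.5]
opening: 0.0174
grip_force: 25.1
t: 17.58
tool_pos: [0.6389, 0.1038, 0.068]
tool_rot: [3.133, -0.219, 0.006]
contact_force: [-1.7, -0.9, 5.0]
opening: 0.0172
grip_force: 25.5
```

Contact with the rails. I open, lift and look.

```bash
python3 -m pendant '[[[0,0,-0.5],[0,0,0],0.4],[[0,0,0],[0,0,0],0.4],[[0,0,0],[0,0,0],0.4],[[0,0,-8],[0,0,0],0.4],[[0,0,-12],[0,0,0],0.4],[[0,0,-25],[0,0,0],0.4],[[0,0,-35],[0,0,0],0.45],[[0,0,-35],[0,0,0],0.45],[[0,0,0],[0,0,0],0.45],[[0,0,0],[0,0,0],0.45]]'
cat > cells.py <<'E'
from k import *
import sys
def green(nm,cam="wrist"):
    m=optics.camera_model(cam);im=optics.get_image(cam)[:,:,::-1].copy();cv2.imwrite(f"pics/{nm}.png",im)
    k=cv2.inRange(cv2.cvtColor(im,cv2.COLOR_BGR2HSV),(30,60,110),(50,255,255));n_,l,st,ce=cv2.connectedComponentsWithStats(k)
    for i in range(1,n_):
        if st[i,4]>(300 if cam=="wrist" else 25):print(cam,st[i].tolist(),ce[i].round(1))
    return m
E
python3 - <<'E'
from cells import *
m=green("w9");P=[[52,-33,54.5],[52,-15,60],[52,35,76]];print(proj(m,fw(F0,P)).round(1).tolist())
m=green("t9","top");print(proj(m,fw(F0,P)).round(1).tolist())
go([.4503,-.2798,.18],down(.21),14)
E
```

```text
t: 18.42
tool_pos: [0.6407, 0.104, 0.1883]
tool_rot: [-3.133, 0.219, -0.019]
contact_force: [0.1, 0.3, 0.3]
opening: 0.0386
grip_force: 0.0
wrist [347, 176, 26, 77, 1657] [359.4 213.5]
[[360.7, 214.8], [340.6, 216.5], [280.6, 221.7]]
top [458, 25, 16, 13, 78] [464.5  30.7]
top [470, 24, 24, 13, 79] [480.5  26.7]
top [529, 25, 16, 16, 90] [533.   31.4]
top [517, 29, 6, 9, 35] [519.5  32.9]
top [496, 31, 12, 5, 34] [501.9  33. ]
top [441, 34, 8, 14, 62] [445.   39.7]
top [554, 42, 6, 8, 32] [557.2  44.9]
top [284, 173, 7, 22, 111] [286.6 183.6]
top [397, 233, 10, 22, 84] [401.6 243.8]
[[287.8, 184.7], [281.3, 183.6], [263.2, 180.3]]
14 rows of [-14.11, 27.23, 0.2] [0.0001, -0.0003, -0.025] tcp [0.6382 0.1039 0.1831] t 18.52
```

The first cell lies against the gate: seen at (359,214), predicted (361,215). Now the second cell.

```bash
python3 -m pendant '[[[-16.5,31.8,0],[0,0,-0.029],0.5],[[-16.5,31.8,0],[0,0,-0.029],0.5],[[-16.5,31.8,0],[0,0,-0.029],0.5],[[-16.5,31.8,0],[0,0,-0.029],0.5],[[-16.5,31.8,0],[0,0,-0.029],0.5],[[-16.5,31.8,0],[0,0,-0.029],0.5],[[-16.5,31.8,0],[0,0,-0.029],0.5],[[-16.5,31.8,0],[0,0,-0.029],0.5],[[-16.5,31.8,0],[0,0,-0.029],0.5],[[-16.5,31.8,0],[0,0,-0.029],0.5],[[-16.5,31.8,0],[0,0,-0.029],0.5],[[-16,31,0],[0,0,-0.029],0.5]]'
python3 -m pendant '[[[0,0,30],[0,0,0],0.5],[[0,0,20],[0,0,0],0.5],[[0,0,0],[0,0,0],0.5],[[0,0,0],[0,0,0],0.5]]'
python3 - <<'E'
from cells import *
m=green("w10");print(proj(m,[[.4503,-.2798,.033]]).round(1))
go([.4503,-.2798,.024],down(.21),6)
E
```

```text
t: 19.52
tool_pos: [0.4473, -0.2795, 0.1804]
tool_rot: [-3.123, -0.328, -0.002]
contact_force: [0.2, -0.3, -0.8]
opening: 0.0424
grip_force: 0.0
t: 19.85
tool_pos: [0.4477, -0.2776, 0.1296]
tool_rot: [-3.122, -0.326, 0.001]
contact_force: [0.2, -0.4, 0.4]
opening: 0.0425
grip_force: 0.0
wrist [271, 169, 24, 89, 2032] [282.2 212.6]
[[282.2 213.5]]
6 rows of [0.15, 0.31, 17.92] [-0.0, -0.0003, -0.0002] tcp [ 0.4489 -0.2782  0.1315] t 19.9
```

```bash
python3 -m pendant '[[[0,1,18],[0,0,0],0.5],[[0,1,18],[0,0,0],0.5],[[0,0,18],[0,0,0],0.5],[[0,0,18],[0,0,0],0.5],[[0,0,18],[0,0,0],0.5],[[0,0,17],[0,0,0],0.5],[[0,0,0],[0,0,0],0.5],[[0,0,0],[0,0,0],0.5]]'
python3 -m pendant '[[[0,0,0],[0,0,0],0],[[0,0,0],[0,0,0],0],[[0,0,0],[0,0,0],0],[[0,0,0],[0,0,0],0],[[0,0,0],[0,0,0],0]]' 25
```

```text
t: 20.57
tool_pos: [0.4506, -0.2806, 0.0259]
tool_rot: [3.123, 0.328, 0.005]
contact_force: [-0.0, 0.5, -0.3]
opening: 0.0423
grip_force: 0.0
t: 20.98
tool_pos: [0.4511, -0.2798, 0.0274]
tool_rot: [-3.124, -0.326, -0.008]
contact_force: [-1.2, 7.0, 6.5]
opening: 0.0171
grip_force: 24.6
```

```bash
python3 -m pendant '[[[0,0,-10],[0,0,0],0],[[0,0,-20],[0,0,0],0],[[0,0,-30],[0,0,0],0],[[0,0,-40],[0,0,0],0],[[0,0,-40],[0,0,0],0],[[0,0,-25],[0,0,0],0],[[0,0,0],[0,0,0],0],[[0,0,0],[0,0,0],0]]'
python3 - <<'E'
from cells import *
m=green("w11")
o=get_obs();A=R.from_rotvec(o["tool_rot"])
for dx in(-5,0,5):print(dx,proj(m,[o["tool_pos"]+A.apply([(dx+q)/1000,0,-.007]) for q in(-32.5,0,32.5)]).round(1).tolist())
go(fw(F0,[53,35,190])[0],down(F0[2]),14)
E
```

```text
t: 21.65
tool_pos: [0.4509, -0.282, 0.1944]
tool_rot: [3.118, 0.326, 0.013]
contact_force: [0.2, 0.2, -1.4]
opening: 0.0175
grip_force: 24.7
wrist [257, 208, 43, 146, 5624] [277.9 279.9]
-5 [[275.7, 350.9], [275.5, 288.9], [275.4, 219.5]]
0 [[275.6, 341.8], [275.5, 278.7], [275.4, 208.1]]
5 [[275.6, 332.5], [275.5, 268.3], [275.3, 196.5]]
14 rows of [14.52, -26.94, 0.11] [0.0002, -0.0004, 0.0248] tcp [ 0.4498 -0.2811  0.1918] t 21.7
```

```bash
python3 -m pendant '[[[16.9,-31.4,0],[0,0,0.029],0],[[16.9,-31.4,0],[0,0,0.029],0],[[16.9,-31.4,0],[0,0,0.029],0],[[16.9,-31.4,0],[0,0,0.029],0],[[16.9,-31.4,0],[0,0,0.029],0],[[16.9,-31.4,0],[0,0,0.029],0],[[16.9,-31.4,0],[0,0,0.029],0],[[16.9,-31.4,0],[0,0,0.029],0],[[16.9,-31.4,0],[0,0,0.029],0],[[16.9,-31.4,0],[0,0,0.029],0],[[16.9,-31.4,0],[0,0,0.029],0],[[16.9,-31.4,0],[0,0,0.029],0]]'
python3 -m pendant '[[[0,0,0],[0,0,0],0],[[0,0,0],[0,0,0],0],[[0,0,0],[0,0,0],0]]'
python3 - <<'E'
from k import *
go(fw(F0,[52,35,74])[0],down(F0[2]),6)
E
```

```text
t: 22.7
tool_pos: [0.6321, 0.1053, 0.188]
tool_rot: [3.132, -0.221, -0.001]
contact_force: [0.4, -0.5, -0.8]
opening: 0.0173
grip_force: 24.7
t: 22.95
tool_pos: [0.6317, 0.1034, 0.1884]
tool_rot: [3.132, -0.218, -0.0]
contact_force: [0.5, 0.4, -0.9]
opening: 0.0168
grip_force: 24.8
6 rows of [0.24, -0.04, 19.07] [0.0003, 0.0, -0.0001] tcp [0.6317 0.1034 0.1884] t 22.95
```

```bash
python3 -m pendant '[[[0,0,19],[0,0,0],0],[[0,0,19],[0,0,0],0],[[0,0,19],[0,0,0],0],[[0,0,19],[0,0,0],0],[[0,0,19],[0,0,0],0],[[0,0,18],[0,0,0],0],[[0,0,0],[0,0,0],0],[[0,0,0],[0,0,0],0]]'
python3 -m pendant '[[[0,0,2],[0,0,0],0],[[0,0,0],[0,0,0],0]]'
python3 -m pendant '[[[0,0,1],[0,0,0],0],[[0,0,0],[0,0,0],0]]'
python3 -m pendant '[[[0,0,1],[0,0,0],0],[[0,0,0],[0,0,0],0]]'
```

```text
t: 23.62
tool_pos: [0.6315, 0.1023, 0.0761]
tool_rot: [3.133, -0.221, -0.0]
contact_force: [0.9, -0.7, 0.3]
opening: 0.017
grip_force: 24.8
t: 23.78
tool_pos: [0.634, 0.1031, 0.0772]
tool_rot: [3.133, -0.22, 0.009]
contact_force: [-0.7, 0.9, -0.6]
opening: 0.0172
grip_force: 24.8
t: 23.95
tool_pos: [0.6339, 0.1035, 0.0758]
tool_rot: [3.134, -0.219, 0.008]
contact_force: [0.2, -0.1, -0.5]
opening: 0.0169
grip_force: 24.8
t: 24.12
tool_pos: [0.6334, 0.1036, 0.0739]
tool_rot: [3.133, -0.219, 0.006]
contact_force: [0.4, 0.5, -0.8]
opening: 0.0172
grip_force: 24.8
```

```bash
python3 -m pendant '[[[0,0,2],[0,0,0],0],[[0,0,0],[0,0,0],0]]'
python3 -m pendant '[[[0,0,1],[0,0,0],0],[[0,0,0],[0,0,0],0]]'
python3 -m pendant '[[[0,0,1],[0,0,0],0],[[0,0,0],[0,0,0],0]]'
```

```text
t: 24.28
tool_pos: [0.633, 0.1035, 0.0712]
tool_rot: [3.133, -0.219, 0.005]
contact_force: [0.1, -0.3, -0.9]
opening: 0.0173
grip_force: 24.8
t: 24.45
tool_pos: [0.633, 0.1035, 0.0703]
tool_rot: [3.133, -0.219, 0.005]
contact_force: [-0.1, 0.2, -0.9]
opening: 0.0171
grip_force: 24.8
t: 24.62
tool_pos: [0.6334, 0.1035, 0.0701]
tool_rot: [3.133, -0.219, 0.006]
contact_force: [-1.8, 0.4, 2.5]
opening: 0.0173
grip_force: 25.1
```

Contact. I release, lift clear and look at the result.

```bash
python3 -m pendant '[[[0,0,-0.5],[0,0,0],0.4],[[0,0,0],[0,0,0],0.4],[[0,0,0],[0,0,0],0.4],[[0,0,-8],[0,0,0],0.4],[[0,0,-12],[0,0,0],0.4],[[0,0,-25],[0,0,0],0.4],[[0,0,-35],[0,0,0],0.45],[[-10,0,-35],[0,0,0],0.45],[[-30,0,-10],[0,0,0],0.45],[[-30,0,0],[0,0,0],0.45],[[-20,0,0],[0,0,0],0.45],[[0,0,0],[0,0,0],0.45]]'
python3 - <<'E'
from cells import *
m=green("w12");P=[[52,-33,54.5],[52,-15,60],[52,35,76]];print(proj(m,fw(F0,P)).round(1).tolist())
a=cv2.imread("pics/w12.png")
a=cv2.resize(a[60:400,60:460],None,fx=1.7,fy=1.7,interpolation=cv2.INTER_CUBIC);cv2.imwrite("pics/w12c.png",a)
E
```

```text
t: 25.62
tool_pos: [0.5414, 0.1169, 0.1965]
tool_rot: [3.134, -0.217, 0.007]
contact_force: [0.7, 0.3, -1.0]
opening: 0.0384
grip_force: 0.0
wrist [330, 41, 48, 91, 3942] [352.8  85.6]
[[364.8, 89.1], [343.4, 88.4], [279.2, 86.1]]
```

View pics/w12c.png

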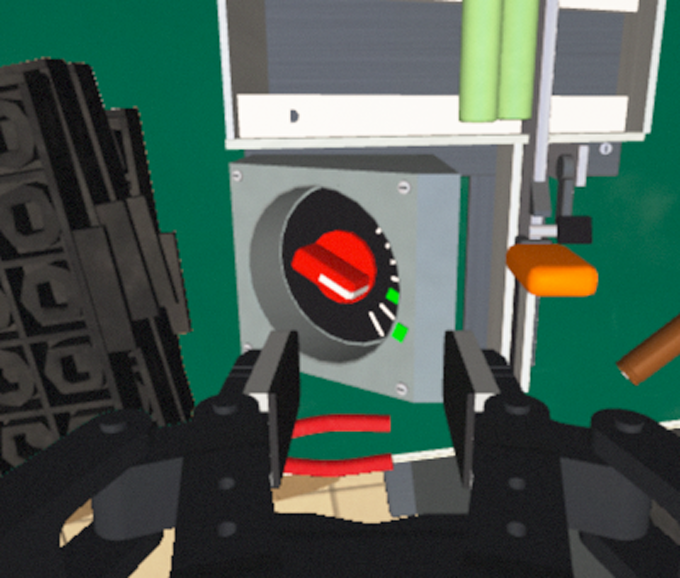

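Both green cells lie side by side against the shut gate, at (480,60) and (517,60) in the crop. The catch pin at (545,230) is behind the step, and the knob pointer is in line with the green tick at (392,297). Handing in.

```bash
python3 -c "
from station import ctrl;print(ctrl.finish_job())"
```

```text
the job is handed in; nothing more can be done
None
```

The job is handed in at about 26 s of the 72 s: I shut the gate first with the catch behind its step, both green cells wait against it, the red knob's pointer is on the green mark, and I did not touch the jar, spool, cutters or thermos.

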